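# Clamp a plug gauge in the bench micrometer with the ratchet

## Task

Take the plug gauge that has a single round pin (not the double-ended one nor the flat-bladed one) from the rack, lay its pin in the micrometer's V block, slide it gently in, pin first, until the tip is up against the stop, and let go of it. Then turn the small ratchet knob on top clockwise (driving the thick thimble below it directly would crush the pin) until it slips on the clamped pin, and stop after it has slipped about a quarter of a turn. Let go, leaving the gauge home and clamped and the other things undisturbed.

Things in the scene. Friction and masses are not known exactly. Their poses are not given: they have to be found in the camera images.
- gauge_mid (a point): Centre of the handle of the plug gauge to be clamped: a square steel bar 14 x 14 mm, 100 mm long along this frame's y, with one coaxial round pin 50 mm long on its +y end. The pin is 8 to 12 mm thick (to be measured). z up. 0.1 to 0.25 kg. It lies across the rack's rails, centre 27 mm above the table, fingers fit down beside its middle.
- gauge_tip (a point): Centre of the free end of that gauge's pin: 100 mm from the handle's centre along the gauge's +y.
- gauge: The same plug gauge; origin at the middle of the handle's underside, axes as in gauge_mid.
- rack: Grey rack, 230 x 110 mm, with two black rails 10 mm wide, 20 mm high, along its x, at y = +-38 mm; its base between the rails is 3 mm thick. Three gauges lie across the rails, in any order, their handles 72 mm apart. Origin under its centre.
- stand: Grey C-shaped bench micrometer, fixed. Origin on the table under the vertical spindle axis, z up. Open to its -y, closed at +y by a spine 144 mm high. Base 12 mm high, 80 mm wide (x), y = -140 to +64 mm. V block along y from -34 to +12 mm, 17 mm wide and 58 mm high at its lips. A post 10 mm wide (x), y = -132 to -118 mm, 53 mm high, bears the rear of the handle.
- home (a point): Fixed point on the stand where the handle's centre (gauge_mid) is when the gauge is home: 88 mm from the spindle axis towards the stand's -y, 60 mm above the table. Axes as the stand's; the gauge's y then points along this y.
- stop: Dark steel stop at the inner end of the V block; its face looks to the stand's -y and lies 12 mm beyond the spindle axis, 42 to 68 mm above the table. Origin at table level under that face. Ramming it with over 20 N does harm.
- spindle: Steel spindle, 8 mm thick, that slides straight down out of the upper arm; origin at the centre of its lower end, which starts 3 to 8.5 mm above the lying pin. It comes down 3 mm per radian of the thimble. Over 25 N crushes the pin.
- knob (a point): Middle of the dark ratchet knob, on the spindle axis, 184 mm above the table, fixed axes. Knob 16 mm thick, 166 to 202 mm high. Grip it firmly (30 to 60 N) at 186 to 192 mm, fingertips clear of the thimble. Clockwise from above drives thimble and spindle against 0.12 Nm, still felt when the hand pauses; tight on the pin it slips at 0.16 Nm, easing to 0.06 in a pause. Let go, it stays tight.
- double: Double-ended plug gauge, bystander on the rack; origin under the middle of its handle.
- blade: Blade gauge, bystander on the rack; origin under the middle of its handle.
- setring: Steel setting ring, 48 mm wide, 16 mm high, bystander on the table; origin at the centre of its underside.
- block: Steel gauge block, 35 x 9 x 30 mm high, standing on the table, bystander.
- jar: Clear jar with a white cap, 48 mm wide, 55 mm high, bystander.
- loupe: Black eye loupe, 42 mm wide, 36 mm high, bystander.
- tweezers: Steel tweezers, 120 mm long, flat on the table, bystander.
- mark (a point): Outer end of the white line on top of the ratchet knob, 8 mm from the axis, 202 mm above the table; it turns with the knob. At the start it stands in line with the black line on the thimble's top; it leaves that line only when the ratchet slips.
- thimble: Thick fluted aluminium thimble under the knob, 30 mm thick, 138 to 165 mm above the table. Origin on the axis at its lower edge; its x axis points along the black line on its top, z up. Starts turned 0 to 1.8 rad clockwise from the stand's x axis; clockwise lowers the spindle.
Things that resemble listed ones, but are neither listed nor needed, are in the scene too. What is shaped like the stand but red is not meant.

How it is judged:
By the outcome, as a careful person would: the job done as asked, in the order asked, and still so for the second after the job is handed in, with the robot touching nothing.
It also fails if it takes over 70 s, if anything falls off the work surface, if the arm or the gripper's body presses on something with over 40 N, if the wrist force passes 120 N, or if a joint passes its speed limit or range.

## Robot

A 6-joint arm with a two-finger parallel gripper is mounted at the origin on the work surface. World frame = base frame: x ahead of the robot, y to its left, z up, the work surface at z = 0. Lengths are in m, angles in rad, forces in N, time in s.
With the tool pointing down it reaches from about 0.3 to 0.875 m from the base axis. Payload 6.4 kg.
Tool frame: the origin (TCP) lies between the finger pads; the fingertips stand 22 mm ahead of it and the grasp point (between the pads) lies 3 mm ahead of it; z points along the fingers, y is the line along which they close (so a half turn about z gives the same grasp; the last joint's range is limited). The gripper opens to 85 mm and grips with 20 to 120 N. Pads are 22 mm wide; open, the fingers measure 114 mm over their backs; the gripper's body (76 mm by 85 mm) begins 54 mm behind the grasp point. The pads swing forward as they close: fully open they stand 13 mm farther back than shut.
Start: joints at [-1.327, 0.181, 1.607, -0, 1.354, -0.206], TCP at [0.25, -0.518, 0.253] pointing down, gripper open.
Joint ranges: [-2.99, 2.99], [-0.89, 2.07], [0.3, 2.58], [-1.14, 4.28], [0, 2.63], [-3.12, 3.12]. Speed limits (rad/s): [2.57, 2.57, 3.01, 3.14, 3.14, 3.14].

## Interface

Orientations are given as a unit quaternion [w, x, y, z].
In Python, from bench import ctrl, imaging, workorder gives the robot as it stands.
- The arm moves only by the shell command python3 -m pendant 'ROWS' [OPENING]. ROWS is JSON, a list of rows, each a list of 4 numbers: the shift along the tool's x, y, z in cm, then the turn about the tool's z in degrees. In form: [[dx, dy, dz, roll], ...]. A call has 1 to 12 rows; each row is the pose to reach, as a shift and turn from the pose commanded when the call began, along the tool's axes at that moment; what a row does not reach only later rows make up. A row lasts 1/12 s, in which the tool goes at most 41.7 mm and 7.16 degrees, less where a joint would pass 70% of its speed; a pose out of reach is approached as far as the arm can. A call with a gripper value outside its range is refused whole. OPENING is the opening, from 0 (shut) to 1 (fully open), set as the call begins (- or left out, the last holds). The fingers move at their own pace and stop on an object; the grip force is fixed at half the most. Time passes only in rows, so rows that repeat a pose let the fingers close. It gives the time, the measured TCP pose, the force, the opening and the grip force at its end, in the units of the state.
- ctrl.get_obs(): the state, without advancing time (a new reading comes with each control period).
- imaging.camera(name): name is "side" or "top" or "wrist"; returns the picture (480x640x3 uint8, red, green, blue); there is no depth.
- imaging.camera_info(name): a dict with "K" (3x3 intrinsics, pixels), "T" (4x4, takes a point from camera to world coordinates); the wrist camera has in their place "tool_from_camera" (4x4, takes a point from camera to tool coordinates, whose origin is the TCP and whose axes are the flange's). Camera axes: x right, y up, looking along -z (the intrinsics and any distortion apply to the point x, -y, -z); pixel columns grow to the right and rows downward; lengths in m; the calibration is good to about 2 mm. A picture is of the moment at which its call begins: read the wrist's pose just before it. camera_info takes no time and is no camera call.
- workorder.hand_in(): hands the job in; it is judged then, once.
The state is a dict: "time_s": time; "q": joint angles; "dq": joint speeds; "joint_efforts": joint torques, N m; "eef_pos": TCP position; "eef_rot": TCP orientation; "wrist_force": force on the tool from outside, world axes, zero at the start; "torque": the same for the moment, N m; "opening": opening from 0.0 (shut) to 1.0 (fully open); "grasp_force": force on a finger pad.
Only numpy, scipy, OpenCV 4.12 (cv2) and the standard library are available. Lean on these libraries where they do the work, as an engineer would, in place of code of your own. Each camera call takes 0.05 s, during which the arm holds its last target. There are 200 camera calls.

## Working session

There is one attempt and no reset: what is moved stays moved. The work goes in short steps, Python scripts to look and compute and a shell command to move; the robot and the scene stay as the last step left them, time stands still between calls to the robot, and variables do not carry over. Pictures are saved under pics/ and viewed, at most 10 in all, crops included, and the job is handed in when it is done.

```bash
mkdir -p pics; ls
python3 - <<'E'
from bench import ctrl, imaging, workorder
import cv2,numpy as np
for n in ("top","side","wrist"):
    im=imaging.camera(n); cv2.imwrite(f"pics/{n}0.png",im[:,:,::-1])
    i=imaging.camera_info(n); print(n,{k:np.round(v,4).tolist() if not isinstance(v,str) else v for k,v in i.items()})
o=ctrl.get_obs(); print(o)
E
```

```text
pics
top {'K': [[547.4536, 0.0, 321.7059], [0.0, 547.4536, 232.7101], [0.0, 0.0, 1.0]], 'T': [[0.0003, 0.9841, -0.1778, 0.3323], [-0.9999, 0.003, 0.0147, 0.0684], [0.015, 0.1777, 0.984, 1.2269], [0.0, 0.0, 0.0, 1.0]]}
side {'K': [[584.0548, 0.0, 319.9208], [0.0, 584.0548, 238.2502], [0.0, 0.0, 1.0]], 'T': [[-0.8011, 0.3396, -0.4928, -0.0482], [-0.5982, -0.4284, 0.6772, 0.8575], [0.0189, 0.8374, 0.5463, 0.7843], [0.0, 0.0, 0.0, 1.0]]}
wrist {'K': [[374.1616, 0.0, 315.0651], [0.0, 374.1616, 233.4195], [0.0, 0.0, 1.0]], 'tool_from_camera': [[0.0005, 0.9579, 0.2871, 0.0738], [1.0, -0.0005, -0.0002, -0.0007], [-0.0001, 0.2871, -0.9579, -0.1215], [0.0, 0.0, 0.0, 1.0]]}
{'time_s': 0.15, 'q': array([-1.32726610e+00,  1.81406009e-01,  1.60776565e+00,  2.28743885e-06,
        1.35380867e+00, -2.06277708e-01]), 'dq': array([ 1.60214780e-03, -2.32610263e-03, -2.80227748e-03, -8.65175601e-04,
       -1.98456594e-03, -4.34079308e-05]), 'joint_efforts': array([ 8.58938802e-04, -4.45261359e+01, -3.51693463e+01, -2.99573394e-04,
        5.86915703e-03, -6.41154841e-06]), 'eef_pos': array([ 0.24993698, -0.51740255,  0.25257718]), 'eef_rot': array([-6.93736979e-04,  9.74815348e-01,  2.23012456e-01, -1.18062984e-05]), 'wrist_force': array([-0.46073394,  0.07378415,  0.15216767]), 'torque': array([ 0.04060321,  0.01024346, -0.0570067 ]), 'grasp_force': 0.0, 'opening': 1.0005393319625107}
```

View pics/top0.png

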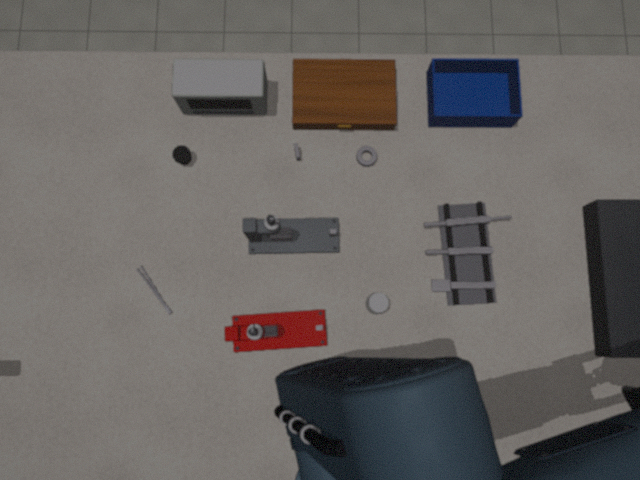

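View pics/side0.png

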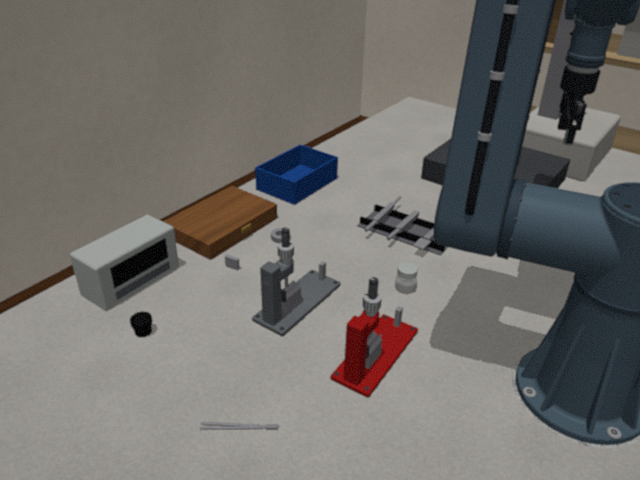

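The top view shows the grey stand with its knob near (271,219) and open to the right, and the rack near (467,253). The middle gauge near (460,252) looks like the single pin one. I'll enlarge both areas.

Run:
```python
import cv2,numpy as np
im=cv2.imread("pics/top0.png")
a=cv2.resize(im[190:315,415:520],None,fx=4.8,fy=4.8,interpolation=cv2.INTER_CUBIC)[:600,:400]
a=cv2.resize(im[195:315,420:520],(400,480),interpolation=cv2.INTER_CUBIC)
b=cv2.resize(im[195:275,235:345],(400,291),interpolation=cv2.INTER_CUBIC)
c=np.zeros((480,800,3),np.uint8); c[:,:400]=a; c[:291,400:]=b
cv2.imwrite("pics/crop0.png",c)
```

```text
(no output)
```

View pics/crop0.png

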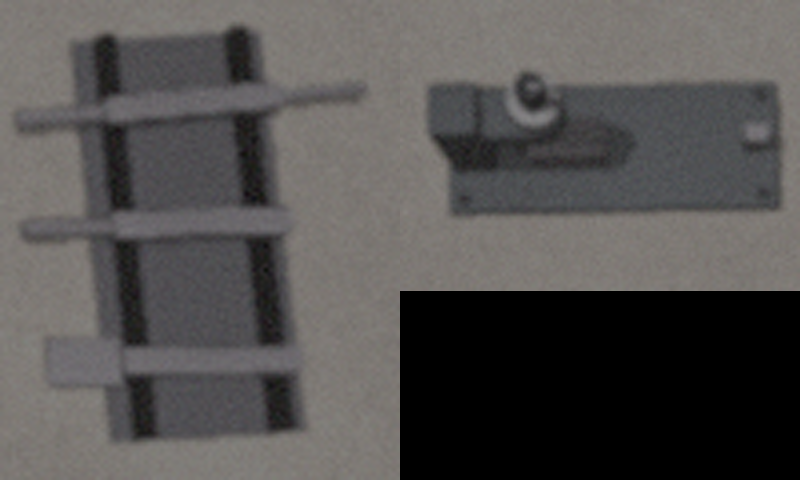

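Crop: the middle gauge is the single pin one. Its handle ends are at about (448.3,251.3) and (492.3,250.0), and the tip at (426,252.8), pointing left. The stand's post top is at (333.2,231.3) and its knob top at (271.6,219.2).

```bash
cat > h.py <<'E'
from bench import ctrl, imaging, workorder
import cv2,numpy as np
from scipy.spatial.transform import Rotation as R
def rot(o): return R.from_quat(np.roll(o["eef_rot"],-1)).as_matrix()
def cam(name,o=None):
    i=imaging.camera_info(name); 
    if name!="wrist": return i["K"],i["T"],i
    T=np.eye(4); T[:3,:3]=rot(o); T[:3,3]=o["eef_pos"]
    return i["K"],T@i["tool_from_camera"],i
def px2w(name,u,v,z,o=None):
    K,T,i=cam(name,o)
    d=np.array([(u-K[0,2])/K[0,0],-(v-K[1,2])/K[1,1],-1.]); d=T[:3,:3]@d
    return T[:3,3]+d*(z-T[2,3])/d[2]
def w2px(name,p,o=None):
    K,T,i=cam(name,o); c=np.linalg.inv(T)@np.append(p,1); return K[0,2]-K[0,0]*c[0]/c[2],K[1,2]+K[1,1]*c[1]/c[2]
def totool(p,o,yaw=None):
    """shift (cm) in tool axes from the present TCP to p"""
    return np.round(rot(o).T@(np.asarray(p)-o["eef_pos"])*100,2)
E
python3 - <<'E'
from h import *
for n,u,v,z in [("h+",448.3,251.3,.034),("h-",492.3,250,.034),("tip",426,252.8,.027),("post",333.2,231.3,.053),("knob",271.6,219.2,.202),("c1",248.8,253.5,.012),("c2",339,252.2,.012),("c3",338.4,217.8,.012),
 ("jar",378,302,.055)]:
    print(n,np.round(px2w("top",u,v,z),4))
print({k for k in imaging.camera_info("top")})
o=ctrl.get_obs(); print(np.round(rot(o),3))
E
```

```text
h+ [ 0.5069 -0.2291  0.034 ]
h- [ 0.5101 -0.3269  0.034 ]
tip [ 0.5045 -0.1811  0.027 ]
post [0.5476 0.0258 0.053 ]
knob [0.5433 0.1487 0.202 ]
c1 [0.504  0.2132 0.012 ]
c2 [0.5075 0.0114 0.012 ]
c3 [0.5862 0.0124 0.012 ]
jar [ 0.3944 -0.0691  0.055 ]
{'T', 'K'}
[[ 0.901  0.435 -0.   ]
 [ 0.435 -0.901  0.001]
 [ 0.    -0.001 -1.   ]]
```

```bash
python3 -m pendant '[[8,-2,0,-20],[18,-5,0,-40],[33,-9,3,-66],[33,-9,5,-66],[33,-9,7,-66],[33,-9,7,-66],[33,-9,7,-66],[33,-9,7,-66],[33,-9,7,-66],[33,-9,7,-66],[33,-9,7,-66],[33,-9,7,-66]]' 1
python3 - <<'E'
from h import *
o=ctrl.get_obs(); im=imaging.camera("wrist"); cv2.imwrite("pics/w1.png",im[:,:,::-1])
print(o["eef_pos"],np.round(rot(o),4).tolist(),o["q"])
np.save("o1.npy",o,allow_pickle=True)
E
```

```text
time_s: 1.15
eef_pos: [0.508, -0.2931, 0.183]
eef_rot: [-0.0, 0.696, 0.718, -0.0]
wrist_force: [0.2, -1.0, 0.4]
opening: 1.0
grasp_force: 0.0
[ 0.50803495 -0.29307269  0.18301107] [[-0.0302, 0.9995, -0.0006], [0.9995, 0.0302, 0.0002], [0.0002, -0.0006, -1.0]] [-7.25351991e-01  2.76838833e-01  1.64014409e+00 -2.38088599e-04
  1.22515893e+00 -7.55481438e-01]
```

View pics/w1.png

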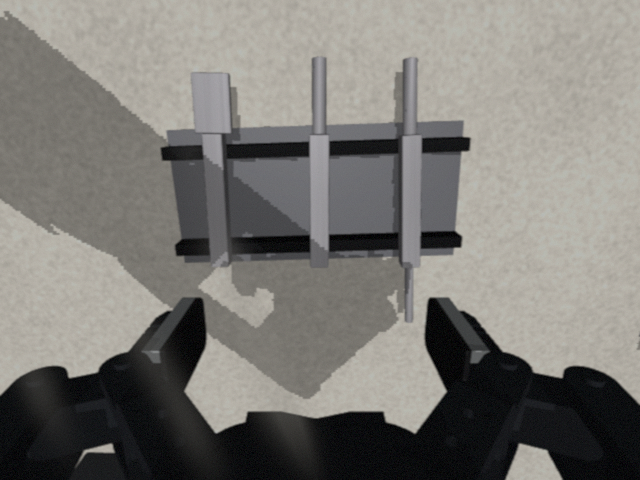

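Wrist view: the middle gauge stands vertically in the picture. The tip is at (319,58), and the handle top face runs from (318.5,135) to (319.5,266).

Run:
```python
from h import *
o=np.load("o1.npy",allow_pickle=True).item()
a=px2w("wrist",319,58,.031,o);b=px2w("wrist",318.5,135,.034,o);c=px2w("wrist",319.7,265,.034,o)
print(a,b,c,np.linalg.norm(b-c),np.linalg.norm(a-b)); m=(b+c)/2; d=(a-c); yaw=np.degrees(np.arctan2(d[1],d[0])); print(m,yaw)
x=rot(o)[:,0]; print("tool yaw",np.degrees(np.arctan2(x[1],x[0])))
u=d/np.linalg.norm(d); g=m-0.012*u; g[2]=.030+.003; print(g,totool(g,o))
```

```text
[ 0.50740961 -0.17842068  0.031     ] [ 0.50870906 -0.22816209  0.034     ] [ 0.51288712 -0.3254994   0.034     ] 0.0974269391732245 0.049848735383803695
[ 0.51079809 -0.27683074  0.034     ] 92.13282424242583
tool yaw 91.73091198287909
[ 0.51124459 -0.28881994  0.033     ] [ 0.41  0.34 15.  ]
```

```bash
python3 -m pendant '[[0.4,0.3,3,-0.4],[0.4,0.3,6,-0.4],[0.4,0.3,9,-0.4],[0.4,0.3,11,-0.4],[0.4,0.3,13,-0.4],[0.4,0.3,14,-0.4],[0.4,0.3,14.5,-0.4],[0.4,0.3,15,-0.4],[0.4,0.3,15,-0.4],[0.4,0.3,15,-0.4]]' 0.6
python3 -m pendant '[[0,0,0,0],[0,0,0,0],[0,0,0,0],[0,0,0,0],[0,0,0,0],[0,0,0,0],[0,0,0,0],[0,0,0,0],[0,0,0,0]]' 0
```

```text
time_s: 2.03
eef_pos: [0.5114, -0.2899, 0.0343]
eef_rot: [0.001, 0.694, 0.72, 0.0]
wrist_force: [-0.4, -1.0, -0.3]
opening: 0.597
grasp_force: 0.0
time_s: 2.78
eef_pos: [0.5115, -0.2895, 0.0342]
eef_rot: [0.001, 0.694, 0.72, 0.0]
wrist_force: [-0.9, 1.1, 6.2]
opening: 0.15
grasp_force: 59.4
```

```bash
python3 -m pendant '[[0,0,-1,0],[0,0,-3,0],[0,0,-6,0],[2,0.5,-9,0],[5,1,-11.5,0.6],[8,2,-11.5,0.6],[11,3,-11.5,0.6],[14,4,-11.5,0.6],[18,4.4,-11.5,0.6],[21,4.4,-11.5,0.6],[23.5,4.4,-11.5,0.6],[23.8,4.4,-11.5,0.6]]'
python3 -m pendant '[[0,0,0,0],[0,0,0,0],[0,0,0,0],[0,0,0,0]]'
python3 - <<'E'
from h import *
o=ctrl.get_obs(); im=imaging.camera("wrist"); cv2.imwrite("pics/w2.png",im[:,:,::-1])
np.save("o2.npy",o,allow_pickle=True); print(o["eef_pos"],o["q"],o["torque"])
E
```

```text
time_s: 3.78
eef_pos: [0.5447, -0.0453, 0.1481]
eef_rot: [-0.001, 0.696, 0.718, 0.0]
wrist_force: [0.7, -0.2, -2.6]
opening: 0.152
grasp_force: 58.7
time_s: 4.12
eef_pos: [0.546, -0.051, 0.1484]
eef_rot: [0.0, 0.698, 0.716, -0.0]
wrist_force: [-1.0, -0.4, -2.7]
opening: 0.149
grasp_force: 58.7
[ 0.54597519 -0.05099891  0.1483632 ] [-3.09523649e-01  2.40833700e-01  1.76342377e+00 -2.54728254e-04
  1.13719479e+00 -3.35199902e-01] [-0.01961861 -0.04943248  0.01950791]
```

View pics/w2.png

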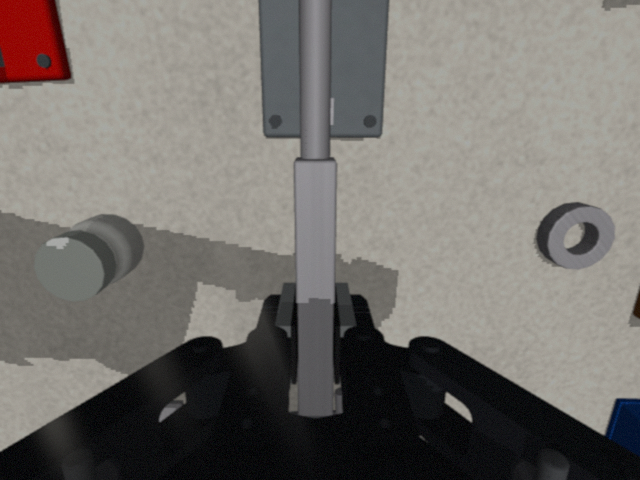

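Wrist view: the gauge is held straight, centred on column 315. The stand's base front corners are at about (265,137) and (382,136), and its edges leave the picture near (260,0) and (389,0). I'll refine these edges in code.

Run:
```python
from h import *
o=np.load("o2.npy",allow_pickle=True).item()
im=cv2.imread("pics/w2.png"); g=cv2.GaussianBlur(cv2.cvtColor(im,cv2.COLOR_BGR2GRAY),(5,5),0).astype(float)
gx=np.gradient(g,axis=1); gy=np.gradient(g,axis=0)
P={}
for n,lo,hi,s in(("L",250,280,-1),("R",370,400,1)):
    r=np.arange(5,125,3); c=[lo+np.argmax(s*gx[k,lo:hi]) for k in r]
    w=np.array([px2w("wrist",a,b,.012,o)[:2] for a,b in zip(c,r)])
    f=np.polyfit(w[:,1],w[:,0],1); 
    k=abs(w[:,0]-np.polyval(f,w[:,1]))<.0015; f=np.polyfit(w[k,1],w[k,0],1); P[n]=f
    print(n,f,k.sum(),"yaw off deg",-np.degrees(np.arctan(f[0])))
cs=[c for c in list(range(280,298))+list(range(345,370))]; rr=[125+np.argmax(gy[125:145,c]) for c in cs]
w=np.array([px2w("wrist",a,b,.012,o)[:2] for a,b in zip(cs,rr)]); f=np.polyfit(w[:,0],w[:,1],1); print("front",f,np.median(w[:,1]),np.degrees(np.arctan(f[0])))
y=.10
print("width",np.polyval(P["R"],y)-np.polyval(P["L"],y))
for y in (0.01,.06,.15): print(y,(np.polyval(P["R"],y)+np.polyval(P["L"],y))/2)
# held gauge axis at handle/pin
for r in (40,100,140,175,200,240,275):
    s=np.abs(gx[r,285:345]); i=np.argsort(s)[::-1]; a=285+np.argmax(gx[r,285:315]*np.sign(1)); 
    L=285+np.argmax(s[:28]); Rr=285+30+np.argmax(s[30:]); print(r,L,Rr)
x=rot(o)[:,0]; print("tool yaw",np.degrees(np.arctan2(x[1],x[0])))
```

```text
L [-0.02459222  0.50997391] 40 yaw off deg 1.4087462405652447
R [-0.02552196  0.58958533] 40 yaw off deg 1.461983313061597
front [0.01573278 0.00342128] 0.01178430796972239 0.9013476451337912
width 0.07951844313603962
0.01 0.5495290474748039
0.06 0.5482761930322277
0.15 0.5460210550355907
40 298 328
100 302 330
140 300 330
175 292 337
200 293 336
240 294 336
275 297 333
tool yaw 91.47727143442809
```

```bash
python3 -m pendant '[[0,0,1.5,0],[0,0.2,3,0],[0,0.3,4.5,0],[0.5,0.4,5.6,0],[1.5,0.5,5.6,0],[3,0.6,5.6,0],[4.5,0.6,5.6,0],[6,0.6,5.6,0],[6.7,0.6,5.6,0],[6.7,0.6,5.6,0],[6.7,0.6,5.6,0],[6.7,0.6,5.6,0]]'
python3 - <<'E'
from h import *
o=ctrl.get_obs(); im=imaging.camera("wrist"); cv2.imwrite("pics/w3.png",im[:,:,::-1])
np.save("o3.npy",o,allow_pickle=True); print(o["eef_pos"],o["wrist_force"])
E
```

```text
time_s: 5.17
eef_pos: [0.5504, 0.017, 0.0926]
eef_rot: [0.0, 0.697, 0.717, 0.0]
wrist_force: [-0.5, 0.1, -1.5]
opening: 0.152
grasp_force: 58.7
[0.5503521  0.01699155 0.09262386] [-0.52637412  0.14305811 -1.51217126]
```

View pics/w3.png

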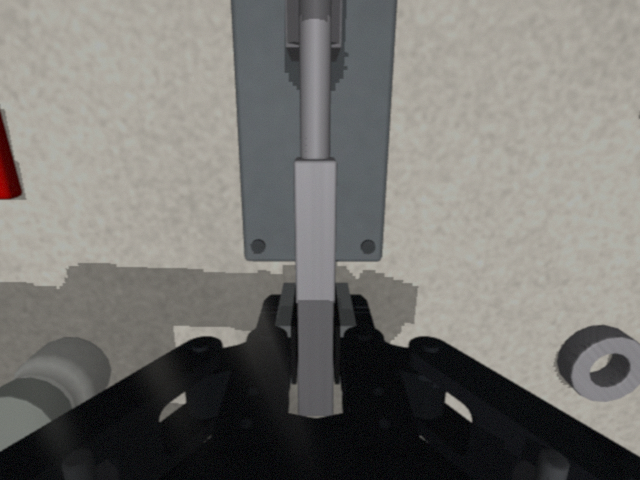

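Wrist view: the V block's near end is at row ~45, columns 287–343 (centre 315). The pin is centred on column 315, so it is aligned. A quick edge check comes before lowering.

Run:
```python
from h import *
o=np.load("o3.npy",allow_pickle=True).item()
im=cv2.imread("pics/w3.png"); g=cv2.GaussianBlur(cv2.cvtColor(im,cv2.COLOR_BGR2GRAY),(3,3),0).astype(float)
gx=np.gradient(g,axis=1)
for r in (8,20,28,36): print(r,g[r,280:350:2].astype(int))
for r in (70,120): print(r,g[r,295:336:2].astype(int))
R_=[]
for r in range(20,230,10):
    L=225+np.argmax(-gx[r,225:260]); Rr=375+np.argmax(gx[r,375:405]); a=px2w("wrist",L,r,.012,o);b=px2w("wrist",Rr,r,.012,o); R_.append((a+b)/2)
R_=np.array(R_); f=np.polyfit(R_[:,1],R_[:,0],1); print(f,np.degrees(np.arctan(-f[0])),np.polyval(f,[.06,.15]))
print(px2w("wrist",315,45,.058,o),px2w("wrist",315,261,.012,o))
for a in (287,343): print(px2w("wrist",a,44,.058,o))
print(o["eef_pos"]-.0007*rot(o)[:,1])
```

```text
8 [95 96 91 86 77 76 76 75 76 67 63 71 77 83 87 90 94 98 98 95 91 87 82 78
 72 64 74 76 75 77 89 78 66 82 97]
20 [ 96  96  90  89  79  76  77  76  76  71  77  81  94 110 122 133 141 146
 146 140 125 117 103  87  92  77  74  76  75  78  91  74  70  92  98]
28 [ 97  97  89  89  79  77  76  76  76  71  79  96 108 119 127 134 142 147
 146 142 133 126 119 109  98  76  74  76  75  81  93  74  70  93  97]
36 [ 99  97  90  88  80  76  76  75  77  71  79  96 109 119 127 134 141 147
 148 141 133 125 118 108  96  75  74  76  76  79  89  72  71  92  98]
70 [ 67  65  67  88 103 115 124 132 139 144 147 144 136 127 120 111  99  80
  64  66  65]
120 [100  99  90  88 105 115 125 132 138 144 148 143 134 124 117 107  92  76
  91  98  97]
[-0.023014    0.54974801] 1.3183721378124524 [0.54836717 0.54629591]
[0.54781864 0.1186454  0.058     ] [0.55077292 0.01381375 0.012     ]
[0.53722624 0.11869113 0.058     ]
[0.55839323 0.11928532 0.058     ]
[0.54965236 0.01697238 0.09262346]
```

```bash
python3 -m pendant '[[0,0,0.7,0],[0,0,1.4,0],[0,0,2,0],[0,0,2.2,0],[0,0,2.3,0],[0,0,2.3,0]]'
python3 -m pendant '[[0,0,0.05,0],[0,0,0.1,0],[0,0,0.15,0],[0,0,0.2,0],[0,0,0.2,0],[0,0,0.2,0]]'
```

```text
time_s: 5.72
eef_pos: [0.5497, 0.0174, 0.0687]
eef_rot: [-0.0, 0.697, 0.717, -0.0]
wrist_force: [0.2, -0.5, -1.7]
opening: 0.148
grasp_force: 58.7
time_s: 6.22
eef_pos: [0.5501, 0.0175, 0.0674]
eef_rot: [0.0, 0.697, 0.717, 0.0]
wrist_force: [-0.9, 0.1, -1.1]
opening: 0.15
grasp_force: 58.7
```

```bash
python3 -m pendant '[[0,0,0.03,0],[0,0,0.06,0],[0,0,0.06,0],[0,0,0.06,0]]'
python3 -m pendant '[[0,0,0.03,0],[0,0,0.06,0],[0,0,0.06,0],[0,0,0.06,0]]'
```

```text
time_s: 6.55
eef_pos: [0.5502, 0.0174, 0.0672]
eef_rot: [0.0, 0.697, 0.717, 0.0]
wrist_force: [-2.9, -0.2, 4.6]
opening: 0.151
grasp_force: 59.6
time_s: 6.88
eef_pos: [0.5502, 0.0174, 0.0671]
eef_rot: [0.0, 0.697, 0.717, -0.0]
wrist_force: [-5.5, 0.8, 10.0]
opening: 0.15
grasp_force: 60.4
```

```bash
python3 -m pendant '[[0,-0.03,-0.06,0],[0,-0.06,-0.06,0],[0,-0.06,-0.06,0],[0,-0.06,-0.06,0]]'
```

```text
time_s: 7.22
eef_pos: [0.5501, 0.0174, 0.0672]
eef_rot: [0.001, 0.697, 0.717, 0.0]
wrist_force: [-0.8, 0.9, 5.7]
opening: 0.152
grasp_force: 59.5
```

```bash
python3 -m pendant '[[0.3,0,-0.03,0],[0.6,0,-0.03,0],[1,0,-0.03,0],[1.4,0,-0.03,0],[1.8,0,-0.03,0],[2.2,0,-0.03,0],[2.5,0,-0.03,0],[2.7,0,-0.03,0],[2.8,0,-0.03,0],[2.8,0,-0.03,0],[2.8,0,-0.03,0]]'
```

```text
time_s: 8.13
eef_pos: [0.549, 0.0459, 0.0672]
eef_rot: [0.0, 0.697, 0.717, 0.0]
wrist_force: [-0.3, -2.2, 5.4]
opening: 0.152
grasp_force: 59.6
```

```bash
python3 -m pendant '[[0.05,0,-0.02,0],[0.1,0,-0.02,0],[0.15,0,-0.02,0],[0.2,0,-0.02,0],[0.25,0,-0.02,0],[0.3,0,-0.02,0],[0.3,0,-0.02,0]]'
python3 -m pendant '[[0.05,0,0,0],[0.1,0,0,0],[0.15,0,0,0],[0.15,0,0,0]]'
```

```text
time_s: 8.72
eef_pos: [0.5487, 0.0485, 0.0672]
eef_rot: [0.0, 0.697, 0.717, 0.0]
wrist_force: [0.5, -3.7, 4.4]
opening: 0.146
grasp_force: 59.5
time_s: 9.05
eef_pos: [0.5486, 0.05, 0.0672]
eef_rot: [0.0, 0.697, 0.717, 0.0]
wrist_force: [0.9, -3.8, 4.6]
opening: 0.151
grasp_force: 59.5
```

```bash
for i in 1 2 3; do python3 -m pendant '[[0.03,0,0,0],[0.06,0,0,0],[0.09,0,0,0],[0.09,0,0,0]]' | grep -E "eef_pos|wrist"; done
```

```text
eef_pos: [0.5486, 0.0508, 0.0672]
wrist_force: [1.7, -3.7, 4.3]
eef_pos: [0.5486, 0.0517, 0.0672]
wrist_force: [1.6, -3.0, 4.1]
eef_pos: [0.5485, 0.0527, 0.0672]
wrist_force: [1.3, -4.1, 4.9]
```

```bash
for i in 1 2 3; do python3 -m pendant '[[0.03,0,0,0],[0.06,0,0,0],[0.06,0,0,0]]' | grep -E "eef_pos|wrist"; done
```

```text
eef_pos: [0.5485, 0.0532, 0.0672]
wrist_force: [1.6, -3.6, 5.3]
eef_pos: [0.5485, 0.0533, 0.0672]
wrist_force: [0.3, -6.7, 5.0]
eef_pos: [0.5485, 0.0534, 0.0673]
wrist_force: [0.8, -8.7, 5.1]
```

```bash
python3 -m pendant '[[0,0,-0.02,0],[0,0,-0.02,0],[0,0,-0.02,0],[0,0,-0.02,0],[0,0,-0.02,0]]' 0.4
python3 - <<'E'
from h import *
o=ctrl.get_obs(); im=imaging.camera("wrist"); im2=imaging.camera("side"); cv2.imwrite("pics/w4.png",np.hstack([cv2.resize(im[:,:,::-1],(440,330)),cv2.resize(im2[220:345,240:360,::-1],(317,330),interpolation=cv2.INTER_CUBIC)]))
np.save("o4.npy",o,allow_pickle=True); cv2.imwrite("pics/w4full.png",im[:,:,::-1])
E
```

```text
time_s: 11.22
eef_pos: [0.5478, 0.0549, 0.0669]
eef_rot: [-0.001, 0.697, 0.717, -0.0]
wrist_force: [-0.2, -0.8, 0.0]
opening: 0.404
grasp_force: 0.0
```

View pics/w4.png

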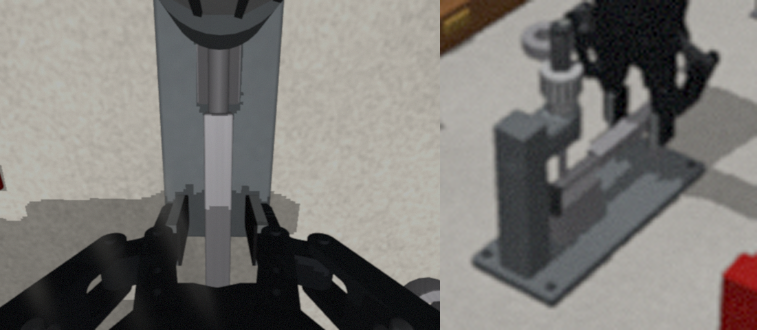

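The gauge lies in the V block against the stop, with the fingers open. I'll lift and look at the knob.

```bash
python3 -m pendant '[[0,0,-1,0],[0,0,-3,0],[0,0,-6,0],[0,0,-10,0],[0,0,-14,0],[0,0,-18,0],[0,0,-22,0],[2,0,-23,0],[5,0,-23,0],[8,0,-23,0],[9.9,0,-23,0],[9.9,0,-23,0]]' 0.6
python3 -m pendant '[[0,0,0,0],[0,0,0,0],[0,0,0,0]]' | head -2
cat > look.py <<'E'
import sys
from h import *
n=sys.argv[1]
o=ctrl.get_obs(); im=imaging.camera("wrist"); cv2.imwrite(f"pics/{n}.png",im[:,:,::-1]); np.save(f"pics/{n}.npy",o,allow_pickle=True)
u,v=w2px("wrist",[.546,.154,.202],o); u0=int(u)-80; v0=max(0,int(v)-75); print("crop origin",u0,v0,"pred",u,v,"x4",o["eef_pos"],o["q"][5])
cv2.imwrite(f"pics/{n}c.png",cv2.resize(im[v0:v0+150,u0:u0+160,::-1],None,fx=4,fy=4,interpolation=cv2.INTER_CUBIC))
E
python3 look.py k1
```

```text
time_s: 12.32
eef_pos: [0.5451, 0.1567, 0.2985]
eef_rot: [-0.0, 0.696, 0.718, 0.001]
wrist_force: [1.0, 0.0, -0.1]
opening: 0.602
grasp_force: 0.0
time_s: 12.57
eef_pos: [0.5458, 0.1525, 0.2976]
crop origin 234 170 pred 314.95624257351903 245.01978158863298 x4 [0.54577993 0.1524509  0.29755101] 0.036706344682494
```

View pics/k1c.png

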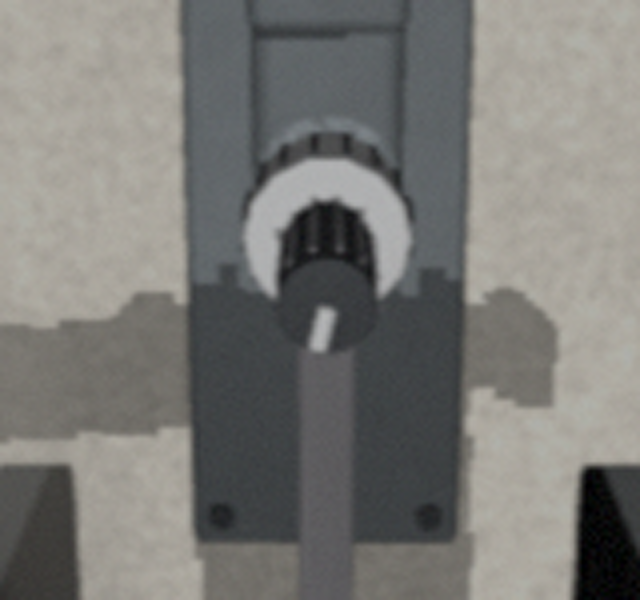

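Crop: the knob top centre is at (328,305), which is pixel (316,246). The mark's outer end is at (319,350), pointing towards the stand's -y and slightly -x. Next I'll pre-rotate and take the second look.

```bash
python3 -m pendant '[[0,0,0,-7],[0,0,0,-14],[0,0,0,-21],[0,0,0,-28],[0,0,0,-35],[0,0,0,-42],[0,0,0,-49],[0,0,0,-56],[0,0,0,-63],[0,0,0,-70],[0,0,0,-77],[0,0,0,-84]]' | head -1
python3 -m pendant '[[0,0,0,-7],[0,0,0,-14],[0,0,0,-21],[0,0,0,-28],[0,0,0,-35],[0,0,0,-42],[0,0,0,-49],[0,0,0,-56],[0,0,0,-63],[0,0,0,-66],[0,0,0,-66],[0,0,0,-66]]' | head -2
python3 look.py k2
```

```text
time_s: 13.62
time_s: 14.62
eef_pos: [0.5458, 0.1526, 0.2974]
crop origin 235 171 pred 315.46286009390735 246.6639500653098 x4 [0.54581999 0.15262232 0.29739249] -2.5790109581849934
```

View pics/k2c.png

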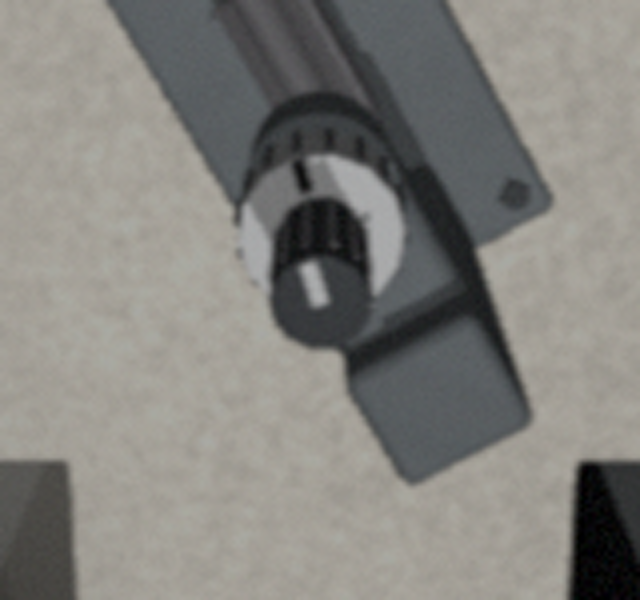

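Crop: the knob top centre is at (321,301), which is pixel (315.2,246.2). The white mark and the thimble's black line (302,173) are aligned.

Run:
```python
from h import *
A=[];B=[]
for n,u,v in(("k1",316,246.2),("k2",315.2,246.2)):
    o=np.load(f"pics/{n}.npy",allow_pickle=True).item(); r=rot(o)
    p=px2w("wrist",u,v,.202,o); print(n,p[:2])
    # p + r*b = P
    A.append(np.hstack([np.eye(2),-r[:2,:2]])); B.append(p[:2])
s=np.linalg.solve(np.vstack(A),np.hstack(B)); print(s)
o=ctrl.get_obs(); P=[*s[:2],.192]; print(totool(P,o),np.degrees(o["q"][5]))
```

```text
k1 [0.54663214 0.15138232]
k2 [0.54599804 0.15366013]
[ 0.54600862  0.15243591  0.00106972 -0.00059542]
[ 0.02 -0.03 10.54] -147.7590107411378
```

```bash
python3 -m pendant '[[0,0,2,0],[0,0,4,0],[0,0,6,0],[0,0,8,0],[0,0,9.5,0],[0,0,10,0],[0,0,10.5,0],[0,0,10.5,0],[0,0,10.5,0]]' 0.6
python3 -m pendant '[[0,0,0,0],[0,0,0,0],[0,0,0,0],[0,0,0,0],[0,0,0,0],[0,0,0,0],[0,0,0,0],[0,0,0,0],[0,0,0,0]]' 0
python3 -c "
from h import *
o=ctrl.get_obs();print(o['torque'],o['wrist_force'],o['q'][5])"
```

```text
time_s: 15.42
eef_pos: [0.5463, 0.1533, 0.1932]
eef_rot: [0.001, -0.512, 0.859, -0.0]
wrist_force: [-0.7, 1.2, 0.1]
opening: 0.604
grasp_force: 0.0
time_s: 16.17
eef_pos: [0.5464, 0.1534, 0.1934]
eef_rot: [0.001, -0.512, 0.859, -0.0]
wrist_force: [0.0, 0.9, 6.5]
opening: 0.164
grasp_force: 58.5
[-0.06497369  0.0651454  -0.01365443] [0.03157682 0.91548833 6.48182755] -2.580742816027117
```

```bash
cat > t.py <<'E'
from h import *
o=ctrl.get_obs(); imaging.camera("top"); p=ctrl.get_obs()
print("Tz",round(o["torque"][2],3),round(p["torque"][2],3),"F",np.round(o["wrist_force"],1),"q6",round(np.degrees(o["q"][5]),1),"t",o["time_s"],"gf",o["grasp_force"])
E
python3 -m pendant '[[0,0,0,4],[0,0,0,8],[0,0,0,12],[0,0,0,16],[0,0,0,20]]' >/dev/null; python3 t.py
python3 -m pendant '[[0,0,0,4],[0,0,0,8],[0,0,0,12],[0,0,0,16],[0,0,0,20]]' >/dev/null; python3 t.py
```

```text
Tz 0.116 0.031 F [ 0.9 -1.   4.9] q6 -127.7 t 16.5833 gf 58.72014105319977
Tz 0.108 0.01 F [ 1.8 -2.5  5.5] q6 -107.7 t 17.05 gf 58.69125008583069
```

```bash
cat > t.py <<'E'
from h import *
L=[]
for i in range(4):
    L.append(ctrl.get_obs()["torque"][2]); imaging.camera("top")
o=ctrl.get_obs()
print("Tz",np.round(L,3),"F",np.round(o["wrist_force"],1),"q6",round(np.degrees(o["q"][5]),1),"t",o["time_s"])
E
python3 -m pendant '[[0,0,0,3],[0,0,0,6],[0,0,0,9],[0,0,0,12],[0,0,0,15]]' >/dev/null; python3 t.py
python3 -m pendant '[[0,0,0,3],[0,0,0,6],[0,0,0,9],[0,0,0,12],[0,0,0,15]]' >/dev/null; python3 t.py
```

```text
Tz [ 0.132 -0.038 -0.002 -0.016] F [ 1.7 -3.3  5.2] q6 -93.0 t 17.7167
Tz [ 0.151  0.072 -0.017  0.009] F [ 1.8 -4.   5.8] q6 -78.0 t 18.3333
```

```bash
cat > mk.py <<'E'
from h import *
o=ctrl.get_obs(); im=imaging.camera("wrist"); n=f"pics/t{o['time_s']:.2f}.png"; cv2.imwrite(n,im[:,:,::-1])
u,v=w2px("wrist",[.546,.1526,.202],o); R0=374*.008/(-(np.linalg.inv(cam("wrist",o)[1])@[.546,.1526,.202,1])[2])
g=cv2.cvtColor(im,cv2.COLOR_RGB2GRAY).astype(np.uint8)
yy,xx=np.mgrid[:480,:640]; m=((xx-u)**2+(yy-v)**2<(R0*1.1)**2)
w=(g>115)&m
k,lab,st,ce=cv2.connectedComponentsWithStats(w.astype(np.uint8))
print("knob px",np.round([u,v,R0],1),[(st[i][4],np.round(ce[i]-[u,v],1).tolist(),round(np.degrees(np.arctan2(*(ce[i]-[u,v])[::-1])),1)) for i in range(1,k) if st[i][4]>15],"q6",np.round(np.degrees(o["q"][5]),1))
E
python3 mk.py
python3 -c "
from h import *
im=cv2.imread(sorted(__import__('glob').glob('pics/t1*.png'))[-1],0); print(im[190:262:3,280:352:3])"
```

```text
knob px [311.9 340.3  23.2] [(np.int32(111), [-0.3, -6.1], np.float64(-93.2)), (np.int32(204), [0.2, 20.1], np.float64(89.5))] q6 -78.0
[[109 106 109 109 108 108 110 109 109 108 110 108 107 110 106 107 107  99
   99  81  79  77  70  70]
 [111 110 110 110 111 108 107 109 112 108 110 103  84  79  76  69  71  72
   71  70  70  69  71  71]
 [111 110 110 109 109 108 108 111 106 104 100  70  72  72  71  73  69  71
   71  69  70  71  71  70]
 [110 109 104 102  82  80  77  73  73  71  67  63  64  60  60  57  64  73
   74  71  70  71  68  71]
 [ 70  73  74  71  70  66  61  59  60  58  58  62  61  61  60  59  63  70
   72  71  70  70  69  69]
 [ 62  64  60  62  58  57  57  56  58  55  61  59  59  56  60  55  61  70
   67  66  67  70  67  73]
 [ 58  59  57  59  57  61  58  58  58  57  61  64  72  83 100 105 105  26
   23  43  69  68  71  70]
 [ 61  58  58  59  61  64  72  83  99 104 108 112 110 109 108 104  96  30
   27  31  70  70  65  65]
 [ 67  80  97 104 106 110 109 107 105 103  97  94  91  90  92  90  89  36
   28  32  33  28  21  20]
 [105 105 106 100  97  91  89  86  88  90  91  88  88  
[... 760 characters left out ...]
85  86  89  42  41  44  64  74  72  71  72  85  77  93 106 101 105
  105 106 105 104 104 105]
 [ 78  79  84  82  36  49  73  72  69  71  72  72  71  76  73  81 105 104
  105 104 104 106 107 107]
 [106 106 104  86  48  72  74  71  67  63  70  71  61  53  70  70  78  91
  104 105 106 104 109 105]
 [108 106 106  70  70  73  71  70  50  54  71  71  60  46  76  77  63  61
   78  72  72  92 103 101]
 [105 107 105  66  72  51  73  74  47  58  75  72  57  40  78  80  63  43
   75  70  71  70  72  73]
 [105 104 104  72  68  34  71  72  38  65  76  74  60  43  78  76  70  38
   78  71  67  70  71  73]
 [102 102  99  71  61  47  72  73  35  68  75  75  70  68  80  76  73  31
   79  67  37  71  72  72]]
```

```bash
python3 -c "
import cv2,glob
f=sorted(glob.glob('pics/t1*.png'))[-1]; im=cv2.imread(f); cv2.imwrite('pics/zz.png',cv2.resize(im[230:400,220:410],None,fx=3.5,fy=3.5,interpolation=cv2.INTER_CUBIC))"
```

View pics/zz.png

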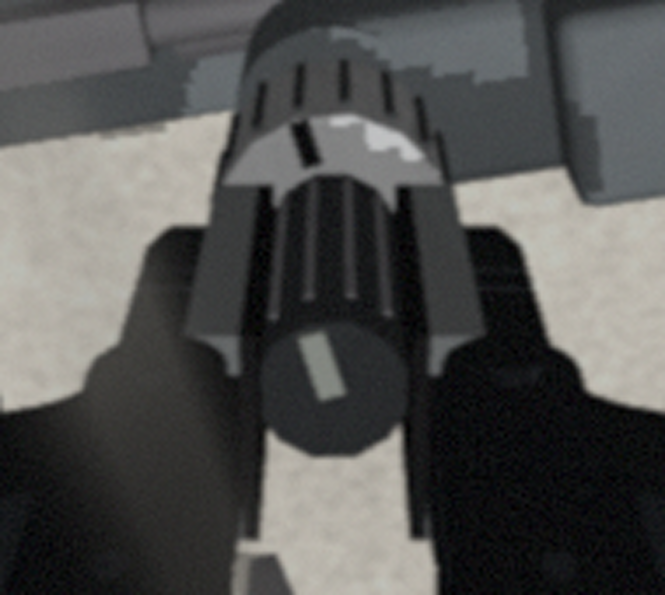

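The picture shows the knob between the pads with its mark aligned with the thimble's black line at crop (305,145), pixel (307,271). Both have turned with the tool, so it has not slipped yet. I'll track that line by code.

```bash
cat > ln.py <<'E'
from h import *
def ring(im,o):
    phi=np.radians(np.arange(-50,46,2)); r=rot(o); c=np.array([.546,.1526,.165]); out=np.zeros(len(phi))
    for rad in (.0118,.0125,.0132):
        for j,p in enumerate(phi):
            t=np.array([rad*np.cos(p)-.00107,rad*np.sin(p)+.0006,0]); P=c+r@t; P[2]=.165
            u,v=w2px("wrist",P,o); out[j]+=cv2.getRectSubPix(im,(1,1),(float(u),float(v)))[0,0]/3
    return np.degrees(phi),out
if __name__=="__main__":
    T=[]
    for i in range(2): T.append(ctrl.get_obs()["torque"][2]); imaging.camera("top")
    o=ctrl.get_obs(); im=cv2.cvtColor(imaging.camera("wrist"),cv2.COLOR_RGB2GRAY)
    T.append(o["torque"][2])
    p,g=ring(im.astype(np.float32),o); k=(p>-45)&(p<40); print("line phi",p[k][np.argmin(g[k])],"val",int(g[k].min()),"med",int(np.median(g)),"Tz",np.round(T,3),"q6",np.round(np.degrees(o["q"][5]),1),"F",np.round(o["wrist_force"],1),"t",round(o["time_s"],1)); print(g.astype(int))
E
python3 ln.py
python3 -m pendant '[[0,0,0,3],[0,0,0,6],[0,0,0,9],[0,0,0,12],[0,0,0,15]]' >/dev/null; python3 ln.py
```

```text
line phi -16.0 val 13 med 128 Tz [-0.045 -0.052 -0.04 ] q6 -78.0 F [ 1.8 -3.9  5.2] t 18.5
[126 127 127 128 128 128 127 127 126 127 125 127 127 122 102  60  23  13
  15  31  71 110 128 129 129 129 128 129 130 130 130 130 130 132 139 154
 168 177 179 174 167 153 138 131 130 136 140 141]
line phi -24.000000000000004 val 13 med 134 Tz [0.11  0.032 0.025] q6 -62.9 F [ 0.6 -3.6  5.6] t 19.1
[127 126 126 126 126 125 126 125 126 122 104  68  31  13  14  21  56  99
 123 128 128 128 134 151 173 186 189 189 189 189 189 189 189 189 189 188
 188 188 188 190 190 189 187 178 164 146 134 134]
```

```bash
python3 mk.py; python3 -m pendant '[[0,0,0,3],[0,0,0,6],[0,0,0,9],[0,0,0,12],[0,0,0,15]]' >/dev/null; python3 ln.py; python3 mk.py
```

```text
knob px [312.  340.9  23.2] [(np.int32(108), [-0.5, -6.6], np.float64(-94.7)), (np.int32(219), [0.1, 20.0], np.float64(89.7))] q6 -62.9
line phi -38.0 val 10 med 183 Tz [0.15  0.036 0.005] q6 -47.9 F [-0.3 -5.7  5.5] t 19.7
[122 123 121 103  64  27  10  13  21  56 101 133 153 160 157 156 161 172
 182 185 186 185 185 185 185 186 186 185 185 185 185 185 185 186 185 185
 185 186 186 185 183 183 183 183 184 179 156 132]
knob px [312.2 341.6  23.2] [(np.int32(104), [-0.8, -7.1], np.float64(-96.2)), (np.int32(245), [0.4, 19.6], np.float64(88.8))] q6 -47.9
```

```bash
python3 -m pendant '[[0,0,0,4],[0,0,0,9],[0,0,0,14],[0,0,0,19],[0,0,0,24],[0,0,0,29],[0,0,0,34],[0,0,0,40],[0,0,0,46],[0,0,0,52],[0,0,0,58],[0,0,0,63]]'
python3 -m pendant '[[0,0,0,4],[0,0,0,4],[0,0,0,4]]' | head -4; python3 mk.py
python3 -m pendant '[[0,0,0,0],[0,0,0,0],[0,0,0,0],[0,0,0,0],[0,0,0,0],[0,0,0,0]]' 0.6
python3 -m pendant '[[0,0,-1,0],[0,0,-3,0],[0,0,-6,0],[0,0,-10,0],[0,0,-10.5,0],[0,0,-10.5,0],[0,0,-10.5,0]]'
python3 - <<'E'
from h import *
o=ctrl.get_obs(); im=imaging.camera("wrist"); cv2.imwrite("pics/end.png",im[:,:,::-1]); np.save("pics/end.npy",o,allow_pickle=True)
g=cv2.cvtColor(im,cv2.COLOR_RGB2GRAY); c=cv2.cvtColor(cv2.imread("pics/k1.png"),cv2.COLOR_BGR2GRAY)
r=rot(o)
# knob mark: sample ring at z=.202, radius 5-7 mm; thimble line ring at z=.165
for z,rads,name in((.202,(.004,.005,.006),"mark"),(.165,(.0118,.0125,.0132),"line")):
    out=[]
    for d in range(0,360,4):
        s=0
        for rad in rads:
            P=np.array([.546,.1526,z])+rad*np.array([np.cos(np.radians(d)),np.sin(np.radians(d)),0])-r@np.array([.00107,-.0006,0])
            u,v=w2px("wrist",P,o); s+=float(g[int(round(v)),int(round(u))])/len(rads)
        out.append(int(s))
    print(name,"max at",4*int(np.argmax(out)),"min at",4*int(np.argmin(out))); print(out)
E
```

```text
time_s: 20.77
eef_pos: [0.5459, 0.152, 0.1934]
eef_rot: [0.001, 0.775, 0.632, -0.001]
wrist_force: [-2.6, -6.7, 8.7]
opening: 0.167
grasp_force: 59.1
time_s: 21.02
eef_pos: [0.5459, 0.152, 0.1934]
eef_rot: [0.001, 0.795, 0.606, -0.001]
wrist_force: [-3.3, -7.0, 8.6]
knob px [314.9 343.4  23.1] [(np.int32(93), [-2.9, -8.5], np.float64(-109.0)), (np.int32(189), [-6.8, 19.1], np.float64(109.6))] q6 19.1
time_s: 21.57
eef_pos: [0.5455, 0.1536, 0.1921]
eef_rot: [-0.0, 0.795, 0.606, -0.0]
wrist_force: [-0.2, -0.8, 0.6]
opening: 0.606
grasp_force: 0.0
time_s: 22.15
eef_pos: [0.5459, 0.1534, 0.2982]
eef_rot: [0.0, 0.796, 0.606, 0.001]
wrist_force: [0.7, 0.2, -1.0]
opening: 0.601
grasp_force: 0.0
mark max at 92 min at 308
[58, 58, 58, 58, 57, 58, 60, 59, 59, 59, 59, 59, 58, 57, 60, 61, 62, 77, 77, 120, 135, 161, 171, 172, 169, 161, 131, 126, 80, 76, 72, 59, 59, 59, 59, 59, 57, 57, 56, 58, 59, 59, 57, 57, 57, 56, 57, 58, 56, 57, 56, 56, 56, 57, 57, 58, 59, 55, 57, 57, 59, 61, 60, 57, 58, 59, 57, 57, 58, 57, 56, 58, 59, 57, 58, 57, 56, 54, 56, 59, 57, 56, 60, 57, 57, 56, 55, 55, 57, 57]
line max at 8 min at 176
[171, 170, 173, 171, 173, 173, 172, 171, 172, 171, 171, 172, 172, 171, 171, 171, 171, 171, 171, 171, 172, 172, 173, 171, 172, 171, 172, 171, 172, 172, 171, 171, 172, 172, 170, 172, 172, 171, 172, 172, 171, 161, 106, 37, 29, 89, 160, 170, 169, 157, 137, 119, 89, 61, 59, 58, 57, 58, 58, 58, 63, 78, 65, 62, 61, 57, 58, 57, 58, 59, 59, 57, 56, 54, 56, 71, 102, 113, 137, 160, 158, 164, 153, 161, 167, 166, 167, 167, 167, 170]
```

Run:
```python
from h import *
b=np.array([.00107,-.0006,0]); a=np.array([-.0236,.9997,0]); n=np.array([.9997,.0236,0])
for f in("k1","end"):
    o=np.load(f"pics/{f}.npy",allow_pickle=True).item(); g=cv2.imread(f"pics/{f}.png",0); r=rot(o)
    def s(y,x,z=.067):
        u,v=w2px("wrist",np.array([.546,.1526,z])+a*y+n*x-r@b,o); u,v=int(round(u)),int(round(v)); return int(g[v,u]) if 0<=u<640 and 0<=v<480 else -1
    print(f,"along",[s(y/1000,0) for y in range(-150,-20,3)])
    for y in(-.06,-.1): print("across",[s(y,x/1000) for x in range(-12,13)])
o=ctrl.get_obs(); print(o["wrist_force"],o["time_s"])
```

```text
k1 along [109, 107, 111, 112, 111, 97, 91, 92, 92, 94, 91, 89, 91, 91, 91, 92, 89, 89, 90, 92, 94, 90, 90, 90, 90, 91, 91, 92, 91, 93, 93, 91, 85, 125, 157, 135, 57, 62, 61, 62, 25, 26, 27, 26]
across [64, 70, 63, 67, 75, 86, 94, 94, 94, 90, 92, 94, 93, 93, 93, 93, 94, 88, 78, 71, 68, 67, 66, 65, 67]
across [62, 64, 64, 68, 72, 82, 94, 91, 90, 93, 93, 93, 92, 91, 93, 91, 90, 89, 83, 70, 63, 64, 63, 66, 65]
end along [111, 103, 103, 109, 107, 90, 87, 89, 91, 89, 89, 91, 88, 90, 92, 90, 92, 89, 87, 89, 90, 89, 88, 89, 89, 89, 91, 89, 93, 91, 90, 89, 90, 92, 91, 74, 77, 49, 25, 50, 46, 45, 43, 59]
across [66, 65, 63, 65, 65, 68, 81, 92, 91, 92, 89, 91, 90, 89, 92, 93, 93, 90, 78, 78, 63, 64, 64, 63, 63]
across [63, 64, 62, 61, 62, 73, 85, 90, 89, 90, 90, 90, 88, 91, 89, 87, 88, 87, 84, 75, 60, 64, 60, 60, 62]
[-0.83831962 -0.51666209 -0.33901622] 22.2
```

The gauge has not moved: the handle rear edge is at about -136 mm, as before clamping. It is clamped, and the ratchet has slipped about 84°. I'll hand it in.

```bash
python3 -c "
from bench import workorder
print(workorder.hand_in())"
```

```text
the job is handed in; nothing more can be done
None
```

The single-pin gauge is in the V block with its tip against the stop and clamped through the ratchet knob, which I turned until it had slipped about 84°, just under a quarter turn. The robot let go and lifted clear, and I handed the job in at about 22 s of the 70 s allowed; I took no closing picture of the other items on the table.

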